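# Switch off a culture warmer and hold its sprung lid at the venting angle

## Task

The cheese cultures have finished warming and need venting. First turn the thermostat knob fully anticlockwise to its off stop; only then lift the warmer's sprung lid by its bar handle until the lid lines up with the index arm on the warmer's side, and finish while still holding it there, steadily, since it falls shut if let go. Leave the index arm as set and everything else on the table where it stands.

Things in the scene. Friction and masses are not known exactly. Their poses are not given: they have to be found in the camera images.
- warmer: Culture warmer: a fixed aluminium box on the steel table, 240 deep (x) x 200 wide (y) x 94 high, lid on top. Origin: centre of the underside. Its x axis points from the lid's handle side (which faces the robot) to the hinge side; z up. The place and the yaw vary.
- lid (a joint): Angle of the lid in rad: 0 shut (level), grows as the handle side rises about the hinge at the far rim, up to 1.25. A spring and the lid's weight pull it shut (lifting takes about 3 to 7 N at the handle); it stays only while held.
- lid_handle (a point): Middle of the lid's handle: a round bar 12 mm in diameter, parallel to the hinge, 50 mm in front of the lid's front edge, carried by two arms at its ends (128 mm clear between them). With the lid shut the bar's axis is 100 mm above the table, free space below it. The bar is 290 mm from the hinge axis. The bar may turn within the fingers as the lid swings. The point's axes turn with the lid.
- lid_hinge (a point): Point on the hinge axis in the middle of the lid's far edge, 100 mm above the table, 120 mm behind the warmer's origin. The hinge axis is the warmer's y axis. The lid (a 12 mm slab, 240 x 200 mm) lies in this point's x-y plane, towards -x, and the point turns with it.
- index_arm (a joint): Angle of the index arm in rad, with the same zero, direction and axis as the lid's: the lid is at the mark when the two joints read the same. Set differently each time, stiff, to be left alone.
- index_tip (a point): Outer end of the index arm: a thin dark steel bar (16 mm high, 6 mm thick, with a small black knob) that turns on the lid's hinge axis at the left (+y) side of the warmer, 114 mm from its middle, beside a thin curved light-metal scale with tick marks. The tip is 220 mm from the hinge axis; the point's x axis points from the tip to the hinge axis.
- thermostat: Thermostat: a fixed grey box 110 x 100 x 50 mm with a rotary knob in the middle of its top, standing left or right of the warmer. Origin: centre of the underside; x points away from its display side (which faces the robot).
- knob (a joint): Angle of the knob in rad: 0 is the off stop (fully anticlockwise seen from above), grows clockwise. Stays where it is left; turns with light friction (0.04 N m).
- knob_grip (a point): Point on the knob's vertical axis at the height to grip, 87 mm above the table. The knob has an upright bar grip, 42 mm long, 14 mm thick, whose top is 94 mm above the table, on a 44 mm disc whose top is 64 mm above the table. The point's x axis runs along the bar grip and turns with it; the end with the white line is at -x and points to the long tick (to the thermostat's display side) at the off stop.
- board: Bystander: round wooden board, diameter 144, 22 high, loose; origin at its underside.
- cheese: Bystander: cheese wheel, diameter 116, 46 high, lying on the board; origin at its underside.
- jar: Bystander: amber glass jar, diameter 56, 75 high; origin at its underside.
- mould: Bystander: white cheese mould (open cup), diameter 80, 70 high; origin at its underside.
- bottle: Bystander: white bottle, diameter 60, 160 high; origin at its underside.
- jug: Bystander: white jug with a handle, diameter 100, 130 high; origin at its underside.
- ladle: Bystander: steel spoon 220 long lying on the table; origin at its middle.
There are look-alikes about, which are no part of the job. Leave any blue or orange look-alike of the thermostat alone.

How it is judged:
By the outcome, as a careful person would: the job done as asked, in the order asked, and still so for the second after the job is handed in, while the arm keeps its last pose, push and grip.
It also fails if it takes over 58 s, if anything falls off the work surface, if the arm or the gripper's body presses on something with over 40 N, if the wrist force passes 120 N, or if a joint passes its speed limit or range.

## Robot

A 6-joint arm with a two-finger parallel gripper is mounted at the origin on the work surface. World frame = base frame: x ahead of the robot, y to its left, z up, the work surface at z = 0. Lengths are in m, angles in rad, forces in N, time in s.
With the tool pointing down it reaches from about 0.35 to 0.975 m from the base axis. Payload 4.9 kg.
Tool frame: the origin (TCP) lies on the centre line of the jaws, within the pads' length; the fingertips stand 14 mm ahead of it and the grasp point (between the pads) lies 5 mm behind it; y points along the fingers, z is the direction in which the jaws open and shut, and the axes are right-handed (so a half turn about y gives the same grasp; the last joint's range is limited). The gripper opens to 85 mm and grips with 20 to 120 N. Pads are 22 mm wide; open, the fingers measure 114 mm over their backs; the gripper's body (76 mm by 85 mm) begins 54 mm behind the grasp point. The pads swing forward as they close: fully open they stand 13 mm farther back than shut.
Start: joints at [-1.368, 0.053, 1.613, -0, 1.476, -0.119], TCP at [0.198, -0.593, 0.245] pointing down, gripper open.
Joint ranges: [-3.01, 3.01], [-1.01, 2.22], [0.06, 2.58], [-1.02, 4.17], [0.09, 2.62], [-3.14, 3.14]. Speed limits (rad/s): [2.57, 2.57, 3.14, 3.14, 3.14, 3.14].

## Interface

Orientations are given as a rotation vector (axis times angle).
In Python, from station import * gives the robot as it stands. The module is installed in compiled form; this text tells all that it offers.
- The arm moves only by the tool servo_tool, never from a script. Its argument "series" is a list of rows, each a list of 4 numbers: the shift along the tool's x, y, z in mm, then the turn about the tool's y in degrees. In form: [[x, y, z, twist], ...]. A call has 1 to 10 rows; each row is the pose to reach, as a shift and turn from the pose measured when the call began, along the tool's axes at that moment; what a row does not reach only later rows make up. A row lasts 1/12 s, in which the tool goes at most 41.7 mm and 7.16 degrees, less where a joint would pass 70% of its speed; a pose out of reach is approached as far as the arm can. A call with a gripper value outside its range is refused whole. "claw" is the opening, from 0 (shut) to 1 (fully open), set as the call begins (left out, the last holds). The fingers move at their own pace and stop on an object; "grip_force" is the grip in N (left out, the last holds). Time passes only in rows, so rows that repeat a pose let the fingers close. It gives the time, the measured TCP pose, the force and the opening at its end, in the units of the state.
- state(): the state, without advancing time (a new reading comes with each control period).
- snapshot(name): name is "scene" or "side" or "wrist"; returns the picture (480x640x3 uint8, red, green, blue); there is no depth.
- camera_params(name): a dict with "K" (3x3 intrinsics, pixels), "cam_to_world" (4x4, takes a point from camera to world coordinates). Camera axes: x right, y down, z forward; pixel columns grow to the right and rows downward; lengths in m; the calibration is good to about 2 mm. The wrist camera is an equidistant fisheye: a pixel r from the principal point sees the ray r / f radians off the axis. A picture is of the moment at which its call begins: read the wrist's pose just before it. camera_params takes no time and is no camera call; for the wrist camera it gives the pose at the moment of the call.
- close_job(): hands the job in, once; it reports no verdict.
The state is a dict: "time": time; "joints": joint angles; "joint_vel": joint speeds; "effort": joint torques, N m; "ee_pos": TCP position; "tcp_rot": TCP orientation; "force": force on the tool from outside, world axes, zero at the start; "moment": the same for the moment, N m; "finger_gap": finger opening in m.
Only numpy, scipy, OpenCV 4.12 (cv2) and the standard library are available. Lean on these libraries where they do the work, as an engineer would, in place of code of your own. Each camera call takes 0.05 s, during which the arm holds its last target.

## Working session

There is one attempt and no reset: what is moved stays moved. The work goes in short steps, Python scripts to look and compute and a tool call to move; the robot and the scene stay as the last step left them, time stands still between calls to the robot, and variables do not carry over. Pictures are saved under pics/ and viewed, and the job is handed in when it is done.

Besides the shell and the picture viewer there is one more tool, called in YAML: its name, and indented under it one key for each argument. servo_tool: Moves the arm, as the interface text tells. Its arguments: {"type":"object","properties":{"series":{"type":"array"},"claw":{"type":"number"},"grip_force":{"type":"number"}},"required":["series"]}

```bash
mkdir -p pics; python3 - <<'E'
from station import *
import cv2,numpy as np
for n in ["scene","side","wrist"]:
    p=camera_params(n); im=snapshot(n); cv2.imwrite(f"pics/{n}0.png",im[:,:,::-1]); print(n,np.round(p["K"],2).tolist(),np.round(p["cam_to_world"],4).tolist())
s=state(); print(s)
E
```

```text
scene [[440.51, 0.0, 315.69], [0.0, 440.51, 238.65], [0.0, 0.0, 1.0]] [[0.8771, 0.379, -0.2951, 0.8856], [0.4803, -0.7012, 0.527, -0.6933], [-0.0072, -0.6039, -0.797, 1.108], [0.0, 0.0, 0.0, 1.0]]
side [[475.27, 0.0, 316.86], [0.0, 475.27, 235.27], [0.0, 0.0, 1.0]] [[-0.8952, -0.2379, 0.3769, 0.1206], [-0.4456, 0.4998, -0.7427, 0.819], [-0.0117, -0.8328, -0.5534, 0.7031], [0.0, 0.0, 0.0, 1.0]]
wrist [[371.65, 0.0, 318.9], [0.0, 371.65, 233.17], [0.0, 0.0, 1.0]] [[0.3164, -0.9092, -0.2707, 0.2672], [-0.9486, -0.304, -0.0878, -0.5701], [-0.0025, 0.2846, -0.9586, 0.3737], [0.0, 0.0, 0.0, 1.0]]
{'time': 0.15, 'joints': array([-1.36798729e+00,  5.32229992e-02,  1.61399265e+00,  2.99419759e-05,
        1.47596344e+00, -1.18978265e-01]), 'joint_vel': array([ 1.60480197e-03, -4.33834048e-04, -4.61187517e-03,  2.03726633e-03,
        1.04451274e-03,  8.37535540e-05]), 'effort': array([ 3.93179635e-04, -3.94240379e+01, -3.70722198e+01, -1.16078827e-04,
        4.62522628e-03,  2.96850851e-05]), 'ee_pos': array([ 0.19759185, -0.59245992,  0.24432598]), 'tcp_rot': array([-0.33233302,  2.04911953, -2.04582914]), 'force': array([-0.1614171 , -0.13944678, -0.04983672]), 'moment': array([-0.06499482,  0.03048074, -0.02493511]), 'finger_gap': 0.08559849691361082}
```

View pics/scene0.png

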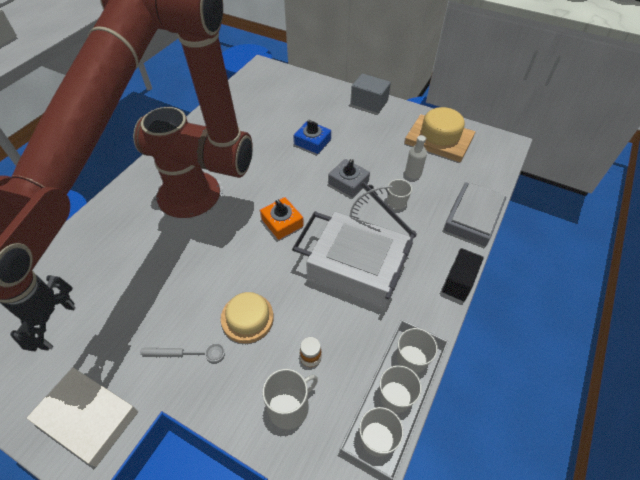

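View pics/side0.png

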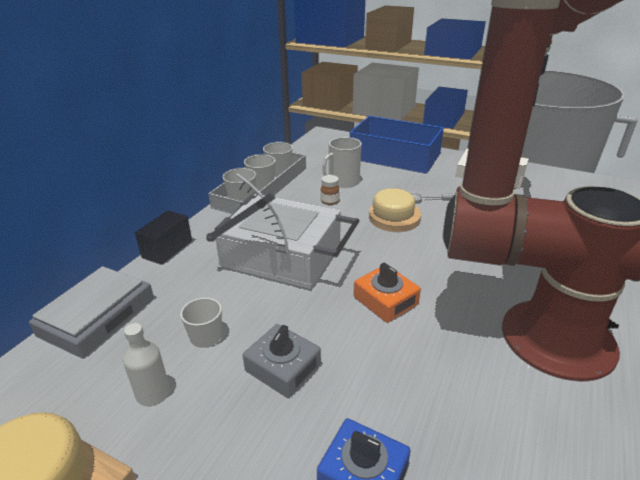

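View pics/wrist0.png

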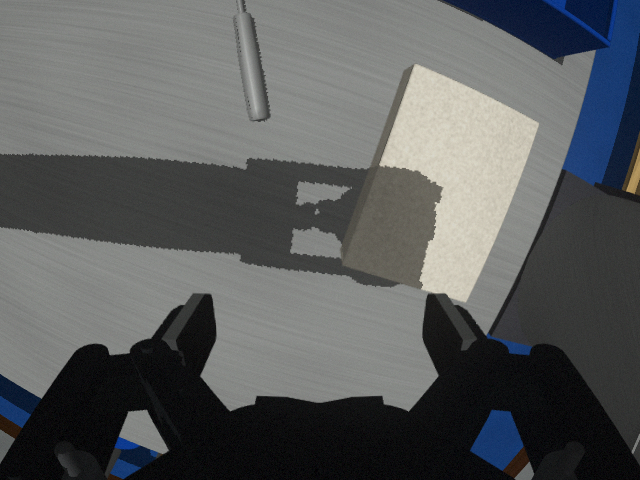

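```bash
python3 - <<'E'
import cv2
a=cv2.imread("pics/scene0.png"); b=cv2.imread("pics/side0.png")
cv2.imwrite("pics/c1.png",cv2.resize(a[145:310,280:440],None,fx=4.8,fy=3.6*1,interpolation=cv2.INTER_CUBIC) if 0 else cv2.resize(a[150:300,280:440],None,fx=4,fy=4,interpolation=cv2.INTER_CUBIC))
cv2.imwrite("pics/c2.png",cv2.resize(b[165:290,200:370],None,fx=4,fy=4,interpolation=cv2.INTER_CUBIC))
cv2.imwrite("pics/c3.png",cv2.resize(b[310:400,230:340],None,fx=6,fy=6,interpolation=cv2.INTER_CUBIC))
cv2.imwrite("pics/c4.png",cv2.resize(a[145:205,315:385],None,fx=8,fy=8,interpolation=cv2.INTER_CUBIC))
E
```

```text
(no output)
```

View pics/c1.png

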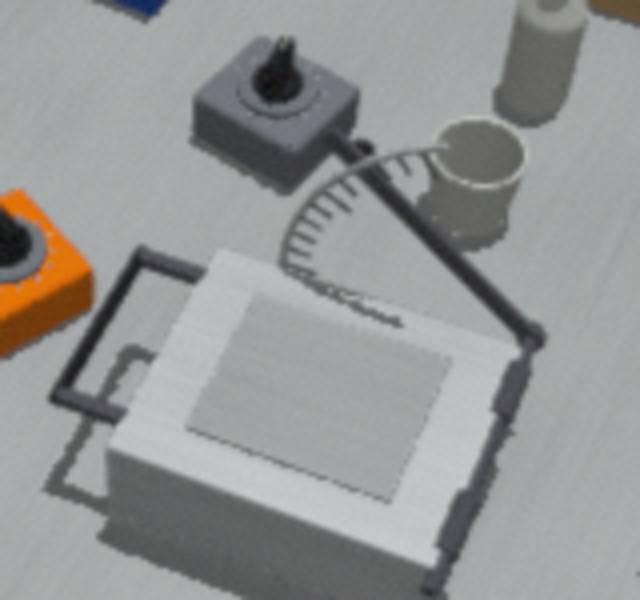

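View pics/c2.png

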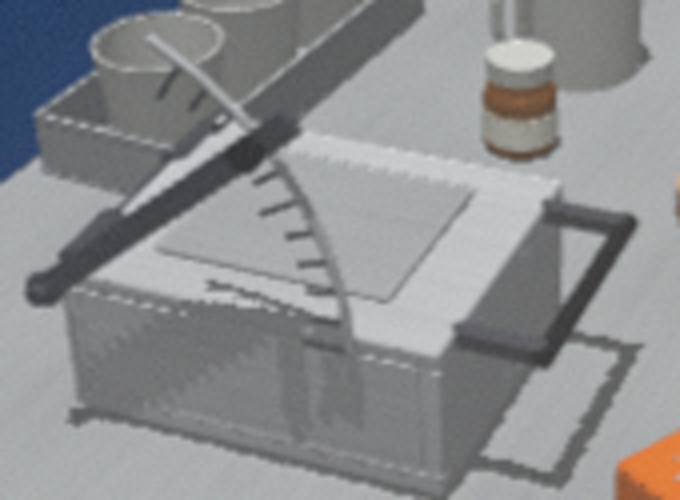

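View pics/c3.png

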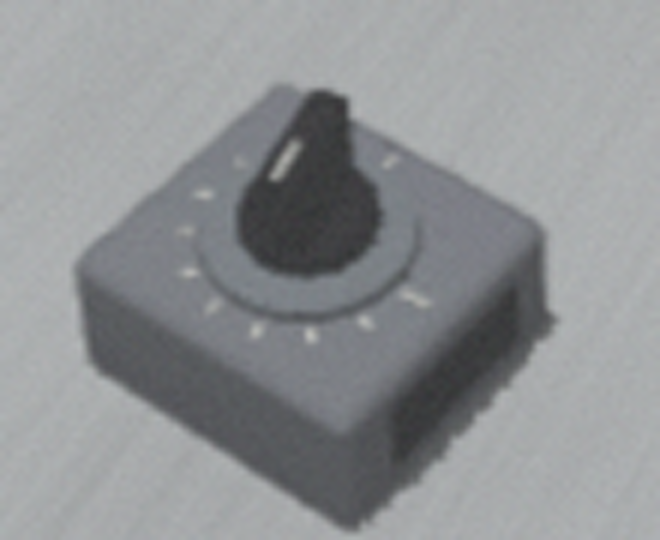

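View pics/c4.png

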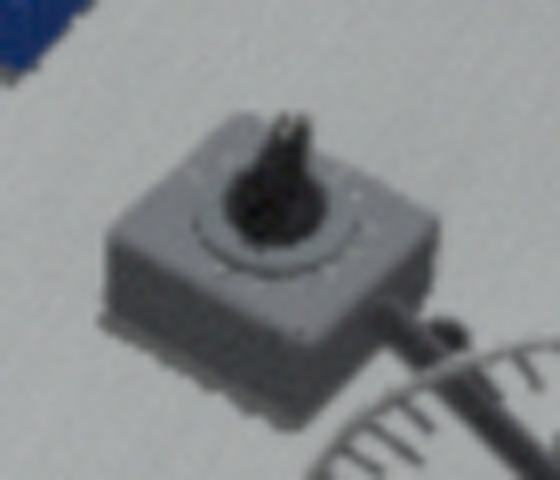

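```bash
cat >h.py <<'E'
from station import *
import cv2,numpy as np
from scipy.optimize import least_squares
from scipy.spatial.transform import Rotation as R
P={n:camera_params(n) for n in ["scene","side"]}
def proj(n,X,p=None):
    p=p or (P[n] if n in P else camera_params(n)); T=np.linalg.inv(p["cam_to_world"]); c=np.atleast_2d(X)@T[:3,:3].T+T[:3,3]; K=p["K"]
    if n=="wrist":
        r=np.hypot(c[:,0],c[:,1]); th=np.arctan2(r,c[:,2]); s=np.where(r>1e-9,th/np.maximum(r,1e-9),0)
        return np.c_[K[0,0]*s*c[:,0]+K[0,2],K[1,1]*s*c[:,1]+K[1,2]]
    q=c@K.T; return q[:,:2]/q[:,2:]
def ray(n,uv,p=None):
    p=p or (P[n] if n in P else camera_params(n)); K=p["K"]; d=np.array([(uv[0]-K[0,2])/K[0,0],(uv[1]-K[1,2])/K[1,1]])
    if n=="wrist":
        r=np.hypot(*d); v=np.array([*(d/r*np.sin(r)),np.cos(r)])
    else: v=np.array([*d,1])
    return p["cam_to_world"][:3,3],p["cam_to_world"][:3,:3]@v
def onz(n,uv,z,p=None):
    o,v=ray(n,uv,p); return o+v*(z-o[2])/v[2]
def place(q,L):
    L=np.atleast_2d(L); c,s=np.cos(q[2]),np.sin(q[2])
    return np.c_[q[0]+c*L[:,0]-s*L[:,1],q[1]+s*L[:,0]+c*L[:,1],L[:,2]]
def fit(obs,q0):
    f=lambda q:np.concatenate([(proj(n,place(q,[L]))[0]-uv) for n,uv,L in obs])
    r=least_squares(f,q0,loss="soft_l1"); return r.x,f(r.x).reshape(-1,2)
E
cat > f.py <<'E'
from h import *
h=.069
ow=[("scene",(315.5,212.5),(-.17,h,.1)),("scene",(295.5,249.5),(-.17,-h,.1)),("scene",(335,212.5),(-.12,.1,.106)),("scene",(307.5,262),(-.12,-.1,.106)),
("scene",(413.75,234.5),(.12,.114,.1)),("side",(337,253),(-.17,h,.1)),("side",(357.5,220),(-.17,-h,.1)),("side",(310,254.2),(-.12,.1,.106)),("side",(339.25,210.75),(-.12,-.1,.106)),("side",(210.5,237.5),(.12,.114,.1))]
w,e=fit(ow,[.7,0,0]); print("warmer",w.round(4)); print(e.round(1).tolist())
ot=[("side",(321.7,348.3),(-.055,-.05,.05)),("side",(287.5,382.5),(-.055,.05,.05)),("side",(243.3,354.7),(.055,.05,.05)),("side",(277,324.7),(.055,-.05,.05)),
("scene",(328.1,174),(-.055,-.05,.05)),("scene",(352.5,187.5),(.055,-.05,.05)),("scene",(369.75,173.1),(.055,.05,.05)),("scene",(345.6,159.4),(-.055,.05,.05))]
t,e=fit(ot,[.6,.4,0]); print("thermo",t.round(4)); print(e.round(1).tolist())
def arm(a,r=.22,y=.114): return place(w,[(.12-r*np.cos(a),y,.1+r*np.sin(a))])
for a in np.arange(.5,.95,.05): print(round(a,2),proj("scene",arm(a)).round(1),proj("side",arm(a)).round(1))
E
python3 f.py
```

```text
warmer [ 0.6402 -0.0021  0.0892]
[[-1.2, 1.8], [-0.8, -0.9], [-1.3, -1.7], [-1.3, -0.4], [-1.3, -0.9], [-1.3, -0.8], [-2.7, 0.8], [-1.1, -1.1], [0.1, -1.9], [-0.9, -0.3]]
thermo [ 0.4541  0.3096 -0.1834]
[[0.6, -0.9], [-0.2, 0.6], [-2.7, -0.9], [-0.1, -2.4], [-1.6, -1.3], [0.1, -0.1], [0.3, -2.3], [-1.4, -2.5]]
0.5 [[352.  189.1]] [[284.  212.6]]
0.55 [[354.1 187.3]] [[281.3 208.1]]
0.6 [[356.3 185.6]] [[278.4 203.6]]
0.65 [[358.7 184. ]] [[275.3 199.2]]
0.7 [[361.3 182.5]] [[271.9 194.9]]
0.75 [[364.1 181.1]] [[268.4 190.7]]
0.8 [[367.  179.9]] [[264.7 186.6]]
0.85 [[370.1 178.8]] [[260.8 182.7]]
0.9 [[373.4 177.8]] [[256.8 178.9]]
```

```bash
cat >>h.py <<'E'
def delta(p,yaw_jaw=None):
    """rows shift (mm) to TCP p, and twist deg so jaw axis z aligns with heading"""
    s=state(); M=R.from_rotvec(s["tcp_rot"]).as_matrix(); d=M.T@(np.array(p)-s["ee_pos"])*1000
    tw=None
    if yaw_jaw is not None:
        z=M.T@np.array([np.cos(yaw_jaw),np.sin(yaw_jaw),0]); a=np.degrees(np.arctan2(z[0],z[2])); tw=[round((a+k)%360-180,1) for k in(180,0)]
    return d.round(1),tw
E
python3 - <<'E'
from h import *
M=R.from_rotvec(state()["tcp_rot"]).as_matrix();print(M.round(3))
for p in [(.40,-.30,.30),(.47,-.0,.30),(.36,.25,.30)]: print(delta(p,0))
E
```

```text
[[-0.949 -0.     0.316]
 [-0.316  0.002 -0.949]
 [-0.    -1.    -0.002]]
(array([-284.5,  -55.3, -213.5]), [np.float64(-71.6), np.float64(108.4)])
(array([-445.8,  -54.8, -476. ]), [np.float64(-71.6), np.float64(108.4)])
(array([-420.5,  -54.4, -747.9]), [np.float64(-71.6), np.float64(108.4)])
```

servo_tool:
  series:
    - [-35,-55,-26,-7]
    - [-70,-55,-52,-14]
    - [-105,-55,-78,-21]
    - [-140,-55,-104,-28]
    - [-175,-55,-130,-35]
    - [-210,-55,-156,-42]
    - [-245,-55,-182,-50]
    - [-284,-55,-213,-57]
    - [-305,-55,-250,-64]
    - [-326,-55,-285,-71.6]

```text
time: 0.98
ee_pos: [0.4061, -0.2536, 0.2994]
tcp_rot: [-1.203, 1.218, -1.215]
force: [0.5, 0.3, 0.6]
finger_gap: 0.0855
```

```bash
python3 - <<'E'
from h import *
s=state();print(s["time"],s["ee_pos"],s["joints"].round(2))
for p in [(.47,-.0,.30),(.454,.14,.30),(.454,.30,.29)]: print(delta(p,0))
E
```

```text
0.9833 [ 0.40605033 -0.25364683  0.29940423] [-0.71 -0.33  1.87  0.    1.6  -0.7 ]
(array([-2.543e+02, -1.000e-01,  6.150e+01]), [np.float64(-0.6), np.float64(179.4)])
(array([-3.941e+02,  2.000e-01,  4.410e+01]), [np.float64(-0.6), np.float64(179.4)])
(array([-554.1,   10.5,   42.6]), [np.float64(-0.6), np.float64(179.4)])
```

servo_tool:
  series:
    - [-40,0,10,0]
    - [-81,0,20,0]
    - [-122,0,30,0]
    - [-163,0,40,0]
    - [-204,0,50,0]
    - [-245,0,57,0]
    - [-286,0,54,0]
    - [-327,0,50,0]
    - [-368,0,47,0]
    - [-408,0,44,0]

```text
time: 1.82
ee_pos: [0.4533, 0.1555, 0.3]
tcp_rot: [-1.203, 1.217, -1.215]
force: [0.9, -0.9, 0.5]
finger_gap: 0.0854
```

servo_tool:
  series:
    - [-40,0,0,0]
    - [-81,0,0,0]
    - [-122,3,0,0]
    - [-150,6,0,0]
    - [-150,10,0,0]
    - [-150,10,0,0]

```text
time: 2.32
ee_pos: [0.4538, 0.3064, 0.2886]
tcp_rot: [-1.208, 1.216, -1.213]
force: [0.2, -0.7, -0.7]
finger_gap: 0.0857
```

```bash
python3 - <<'E'
from h import *
s=state();print(s["time"],s["ee_pos"],s["joints"].round(2))
p=camera_params("wrist");im=snapshot("wrist");cv2.imwrite("pics/w1.png",im[:,:,::-1]);np.savez("w1.npz",**p)
E
```

```text
2.3167 [0.4538207  0.30641175 0.28862401] [ 0.46 -0.15  1.74  0.    1.56  0.46]
```

View pics/w1.png

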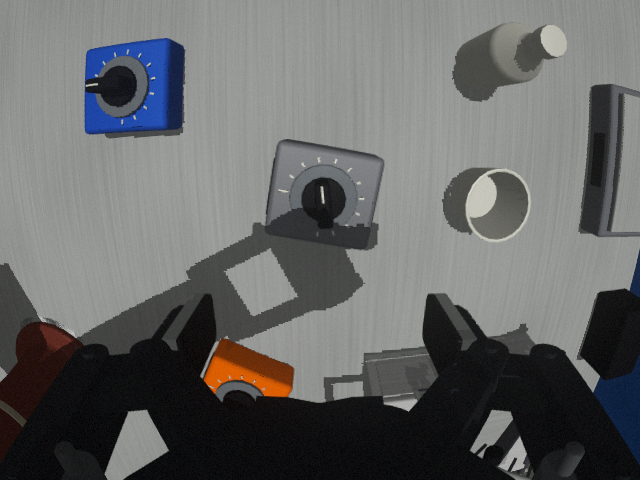

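```bash
python3 - <<'E'
import cv2
a=cv2.imread("pics/w1.png")
cv2.imwrite("pics/w1c.png",cv2.resize(a[135:255,255:395],None,fx=5,fy=5,interpolation=cv2.INTER_CUBIC))
E
```

```text
(no output)
```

View pics/w1c.png

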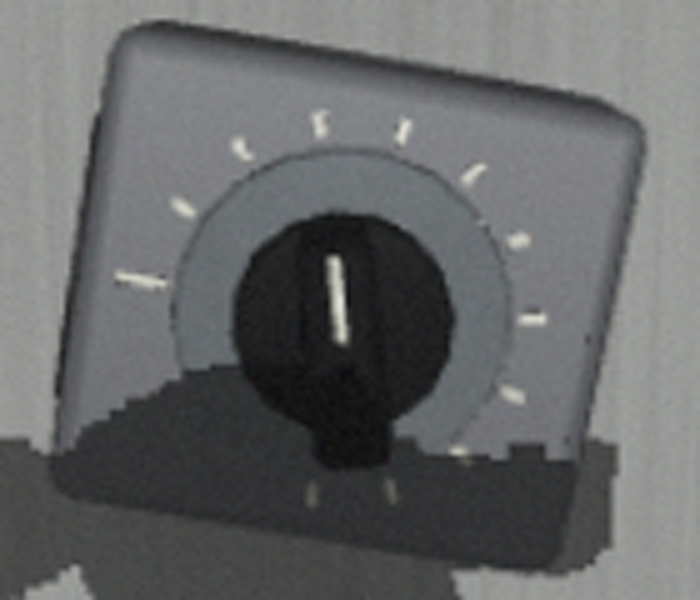

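```bash
python3 - <<'E'
from h import *
p=dict(np.load("w1.npz"))
f=lambda u,v:(255+u/5,135+v/5)
a=onz("wrist",f(332,258),.094,p);b=onz("wrist",f(343,342),.094,p);e=onz("wrist",f(351,466),.094,p)
print(a,b,e,np.degrees(np.arctan2(*(a-b)[1::-1])))
# knob disc centre approx edges (233..455, 212..430) at z=.064
print("disc",onz("wrist",f(344,318),.064,p), "skirt",onz("wrist",f(342,318),.05,p))
t1=onz("wrist",f(115,272),.05,p);t2=onz("wrist",f(167,285),.05,p);print("tick",t1,t2,np.degrees(np.arctan2(*(t1-t2)[1::-1])))
ot=[("wrist",f(120,30),(-.055,.05,.05)),("wrist",f(645,125),(.055,.05,.05)),("wrist",f(52,490),(-.055,-.05,.05)),("wrist",f(555,572),(.055,-.05,.05))]
for n,uv,L in ot: print(onz(n,uv,.05,p))
E
```

```text
[0.45640741 0.32517819 0.094     ] [0.45828714 0.30999604 0.094     ] [0.45965741 0.28703493 0.094     ] 97.05796858176768
disc [0.45876838 0.30841871 0.064     ] skirt [0.45849902 0.30564987 0.05      ]
tick [0.41283967 0.31553959 0.05      ] [0.42330405 0.31273241 0.05      ] 164.98336559697879
[0.41504814 0.36425697 0.05      ]
[0.51917403 0.34507457 0.05      ]
[0.39804717 0.2698356  0.05      ]
[0.50318412 0.25120363 0.05      ]
```

```bash
python3 - <<'E'
from h import *
print(delta((.4587,.3078,.084),np.radians(6)))
E
```

```text
(array([ -2.3, 205.1,   5. ]), [np.float64(-6.5), np.float64(173.5)])
```

servo_tool:
  series:
    - [-2.3,40,5,-6.5]
    - [-2.3,80,5,-6.5]
    - [-2.3,120,5,-6.5]
    - [-2.3,160,5,-6.5]
    - [-2.3,190,5,-6.5]
    - [-2.3,205,5,-6.5]
    - [-2.3,205,5,-6.5]
  claw: 0.6

```text
time: 2.95
ee_pos: [0.4559, 0.3047, 0.0793]
tcp_rot: [-1.266, 1.139, -1.131]
force: [-0.8, -0.4, -1.0]
finger_gap: 0.0516
```

servo_tool:
  series:
    - [0,0,0,0]
    - [0,0,0,0]
    - [0,0,0,0]
    - [0,0,0,0]
    - [0,0,0,0]
    - [0,0,0,0]
  claw: 0
  grip_force: 35

```text
time: 3.45
ee_pos: [0.4575, 0.3048, 0.0814]
tcp_rot: [-1.263, 1.137, -1.132]
force: [0.8, -4.2, 5.6]
finger_gap: 0.0131
```

```bash
python3 - <<'E'
from h import *
s=state();print(s)
print(delta((.4587,.3078,.084),np.radians(6)))
E
```

```text
{'time': 3.45, 'joints': array([ 4.52466939e-01,  3.99000240e-02,  1.91472646e+00, -2.66855798e-04,
        1.19428363e+00,  3.49937713e-01]), 'joint_vel': array([ 0.00024141,  0.00161324, -0.00145454, -0.00087516,  0.00449225,
       -0.00036197]), 'effort': array([ 1.89376429e+00, -3.13527739e+01, -2.99662542e+01,  9.04563535e-01,
       -7.17049325e-02, -2.61232577e-02]), 'ee_pos': array([0.45752289, 0.30483128, 0.08143905]), 'tcp_rot': array([-1.26310716,  1.13657467, -1.13231913]), 'force': array([ 0.83804315, -4.20400235,  5.63088877]), 'moment': array([-0.60513797, -0.23773895, -0.01371194]), 'finger_gap': 0.013095503134327925}
(array([-2.8, -2.6,  1.5]), [np.float64(-0.1), np.float64(179.9)])
```

servo_tool:
  series:
    - [0,-2,0,-6.5]
    - [0,-2,0,-13]
    - [-0.5,-2,0.5,-19.5]
    - [-0.8,-2,1,-26]
    - [-1,-2,1.3,-32.5]
    - [-1.3,-2,1.6,-39]
    - [-1.6,-2,2,-45.5]
    - [-1.8,-2,2.3,-52]
    - [-2,-2,2.6,-58.5]
    - [-2,-2,2.6,-65]

```text
time: 4.28
ee_pos: [0.4598, 0.3066, 0.0816]
tcp_rot: [-1.561, 0.262, -0.254]
force: [5.9, -0.3, -10.4]
finger_gap: 0.0132
```

```bash
python3 - <<'E'
from h import *
s=state();print(s)
M=R.from_rotvec(s["tcp_rot"]).as_matrix();print(np.degrees(np.arctan2(M[1,2],M[0,2])))
E
```

```text
{'time': 4.2833, 'joints': array([ 4.53953779e-01,  4.63635712e-02,  1.90782862e+00, -1.28858393e-03,
        1.19457264e+00, -7.88226358e-01]), 'joint_vel': array([ 1.29477364e-03, -1.70962403e-03, -3.03732285e-04,  6.09003929e-03,
       -7.90386009e-03, -1.34744957e+00]), 'effort': array([  1.68751962, -39.3745172 , -35.02533317,   0.62233619,
         1.61339957,   1.0609613 ]), 'ee_pos': array([0.45981287, 0.30656924, 0.08155018]), 'tcp_rot': array([-1.56055198,  0.26175393, -0.25362744]), 'force': array([  5.85227768,  -0.29799191, -10.35578428]), 'moment': array([ 0.03750217, -1.13324045, -0.00660193]), 'finger_gap': 0.013246860300053795}
71.19976942423672
```

servo_tool:
  series:
    - [0,1,0,-4]
    - [0,1,0,-7]
    - [0,1,0,-9]
    - [0,1,0,-11]
    - [0,1,0,-12]
    - [0,1,0,-12]

```text
time: 4.78
ee_pos: [0.4601, 0.307, 0.0815]
tcp_rot: [-1.572, 0.1, -0.091]
force: [-2.0, -1.3, 5.8]
finger_gap: 0.0132
```

```bash
python3 - <<'E'
from h import *
s=state();print(s["force"],s["moment"],s["effort"][5],s["joint_vel"][5],s["finger_gap"],s["ee_pos"])
M=R.from_rotvec(s["tcp_rot"]).as_matrix();print(np.degrees(np.arctan2(M[1,2],M[0,2])))
E
```

```text
[-1.97344895 -1.2767557   5.76242833] [-0.2430496   0.13900675 -1.40947268] -1.604306660592556 0.014640093641425841 0.013239600386301563 [0.46009996 0.30697085 0.08149934]
83.02371011743553
```

servo_tool:
  series:
    - [0,0,0,0]
    - [0,0,0,0]
    - [0,0,0,0]
    - [0,0,0,0]
    - [0,-40,0,0]
    - [0,-80,0,0]
    - [0,-120,0,0]
    - [0,-160,0,0]
    - [0,-195,0,0]
    - [0,-195,0,0]
  claw: 0.7

```text
time: 5.62
ee_pos: [0.4644, 0.3092, 0.2865]
tcp_rot: [-1.564, 0.089, -0.101]
force: [0.9, 1.5, 1.5]
finger_gap: 0.0596
```

```bash
python3 - <<'E'
from h import *
s=state();print(s["time"],s["ee_pos"],s["force"])
p=camera_params("wrist");im=snapshot("wrist");cv2.imwrite("pics/w2.png",im[:,:,::-1]);np.savez("w2.npz",**p)
c=proj("wrist",[(.4587,.3078,.07)],p)[0];print(c)
x,y=np.clip(int(c[0]),75,560),np.clip(int(c[1]),65,410)
print(x-70,y-60)
cv2.imwrite("pics/w2c.png",cv2.resize(im[y-60:y+60,x-70:x+70,::-1],None,fx=5,fy=5,interpolation=cv2.INTER_CUBIC))
E
```

```text
5.6167 [0.46440359 0.30921304 0.28651485] [0.89302082 1.54939976 1.4968936 ]
[315.6751672  194.21626836]
245 134
```

View pics/w2.png

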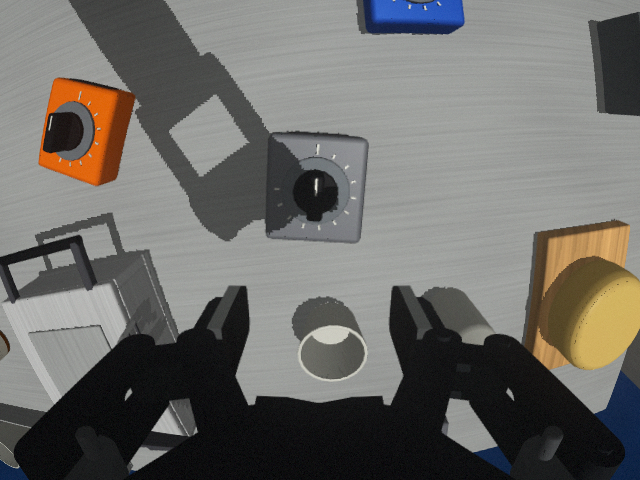

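View pics/w2c.png

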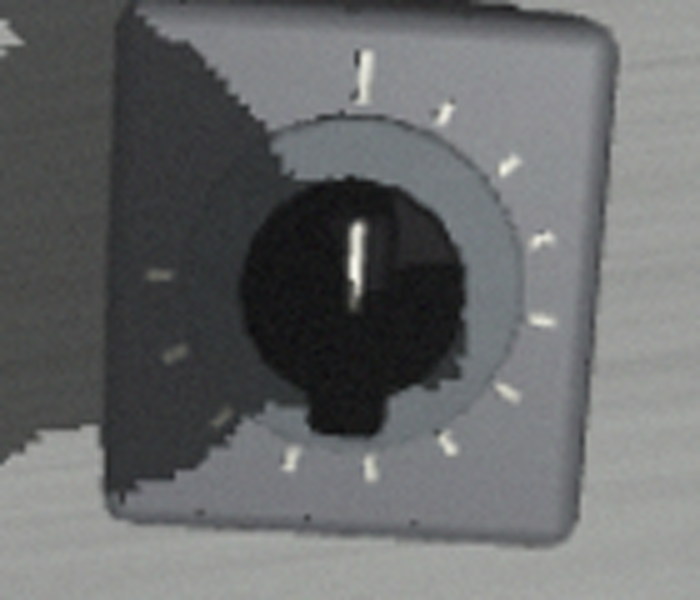

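```bash
python3 - <<'E'
from h import *
p=dict(np.load("w2.npz"))
f=lambda u,v:(245+u/5,134+v/5)
ang=lambda a,b:np.degrees(np.arctan2(*(a-b)[1::-1]))
a=onz("wrist",f(359,222),.094,p);b=onz("wrist",f(356,310),.094,p);e=onz("wrist",f(347,435),.094,p)
t1=onz("wrist",f(370,52),.05,p);t2=onz("wrist",f(364,102),.05,p)
print(ang(a,b),ang(a,e),"tick",ang(t1,t2))
c=[onz("wrist",f(*q),.05,p) for q in[(125,5),(618,40),(575,545),(105,515)]]
print(ang(c[0],c[3]),ang(c[1],c[2]),np.mean(c,0))
print(proj("wrist",place([.4587,.3078,-.179],[[.02,0,.094],[-.02,0,.094]]),p))
# overview point for lid
w=[0.6402,-0.0021,0.0892]
print(place(w,[[-.17,0,.1],[.12,0,.1],[.12-.22*np.cos(.68),.114,.1+.22*np.sin(.68)]]))
for q in [(.45,.10,.30),(.45,-.02,.30)]: print(delta(q,.089))
E
```

```text
171.07800866756747 169.80405220084776 tick 166.2953746330084
169.17334330184545 169.81878422265862 [0.45863847 0.30820074 0.05      ]
[[314.35575774 221.23743251]
 [316.89329369 177.0463402 ]]
[[ 0.47087587 -0.0172439   0.1       ]
 [ 0.75972292  0.00858981  0.1       ]
 [ 0.5791817   0.10689772  0.23833447]]
(array([  12.1,  -18. , -208.7]), [np.float64(78.0), np.float64(-102.0)])
(array([  26.6,  -18.2, -327.8]), [np.float64(78.0), np.float64(-102.0)])
```

servo_tool:
  series:
    - [2,-18,-30,7]
    - [5,-18,-60,14]
    - [8,-18,-95,21]
    - [10,-18,-135,28]
    - [12,-18,-175,35]
    - [14,-18,-210,42]
    - [17,-18,-250,49]
    - [21,-18,-285,56]
    - [25,-18,-315,63]
    - [27,-18,-328,70]

```text
time: 6.5
ee_pos: [0.4495, -0.0232, 0.2977]
tcp_rot: [-1.303, 1.046, -1.046]
force: [-0.5, 0.4, -0.2]
finger_gap: 0.0599
```

servo_tool:
  series:
    - [0,0,0,7]
    - [0,0,0,8]
    - [0,0,0,8]

```text
time: 6.75
ee_pos: [0.449, -0.0232, 0.2961]
tcp_rot: [-1.246, 1.152, -1.147]
force: [1.0, 0.0, 0.6]
finger_gap: 0.0599
```

```bash
python3 - <<'E'
from h import *
s=state();print(s["time"],s["ee_pos"],s["force"],s["joints"].round(2))
p=camera_params("wrist");im=snapshot("wrist");cv2.imwrite("pics/w3.png",im[:,:,::-1]);np.savez("w3.npz",**p)
im=snapshot("side");cv2.imwrite("pics/s3.png",im[:,:,::-1])
print(delta((.471,-.0175,.3),.089))
E
```

```text
6.75 [ 0.44899059 -0.02317719  0.29605558] [9.87051415e-01 2.86789929e-04 5.62578642e-01] [-0.22 -0.41  1.93  0.    1.62 -0.3 ]
(array([-3.3, -3.1, 22.1]), [np.float64(-0.4), np.float64(179.6)])
```

View pics/w3.png

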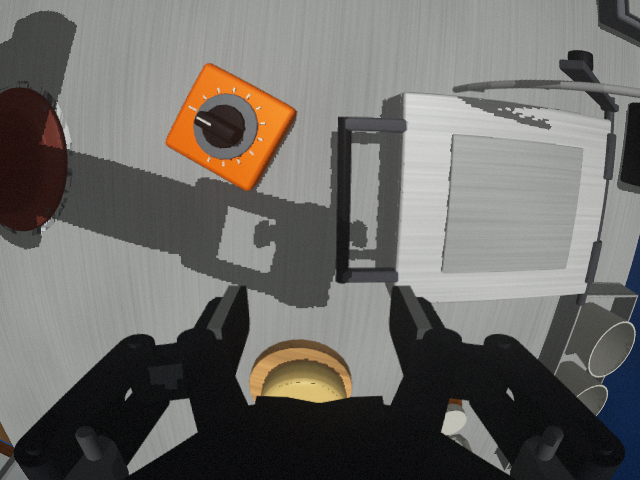

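```bash
python3 - <<'E'
import cv2
a=cv2.imread("pics/w3.png"); s=cv2.imread("pics/s3.png")
cv2.imwrite("pics/w3c.png",cv2.resize(a[100:310,320:430],None,fx=2.8,fy=2.8,interpolation=cv2.INTER_CUBIC))
cv2.imwrite("pics/w3d.png",cv2.resize(a[40:320,390:640],None,fx=2.1,fy=2.1,interpolation=cv2.INTER_CUBIC))
E
```

```text
(no output)
```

View pics/w3c.png

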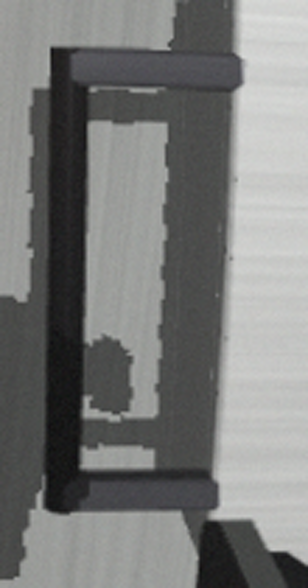

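View pics/w3d.png

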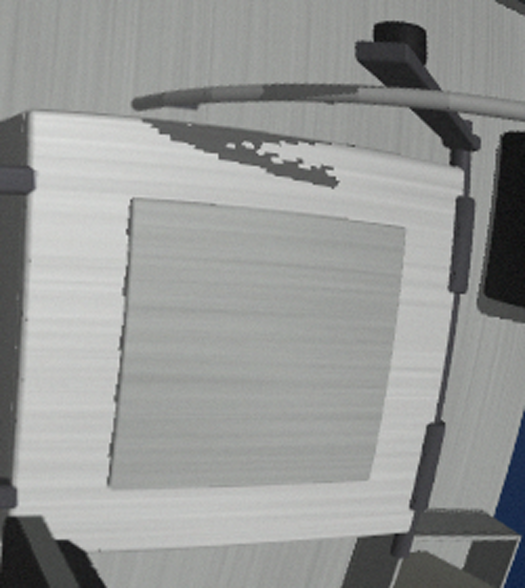

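View pics/s3.png

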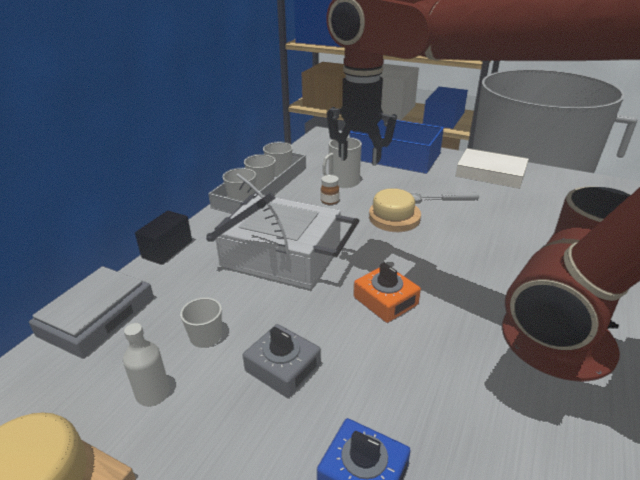

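```bash
python3 - <<'E'
from h import *
P["wrist"]=dict(np.load("w3.npz"))
for uv in[(344.3,117),(342.5,280.4),(343.4,198)]: print(onz("wrist",uv,.1))
h=.069
ob=[("wrist",(344.3,120),(-.17,h,.1)),("wrist",(342.5,276),(-.17,-h,.1)),("wrist",(403.3,93.3),(-.12,.1,.106)),("wrist",(610.5,121),(.12,.1,.106)),("wrist",(586.2,292.4),(.12,-.1,.106))]
w,e=fit(ob,[.64,0,.09]);print(w,e.round(1).tolist()); print(place(w,[[-.17,0,.1]]))
for d in (0,):
  b=place(w,[[-.17,0,.095]])[0]
  print(delta((b[0],b[1],.25),w[2]),delta((b[0],b[1],.095),w[2]))
E
```

```text
[0.46485911 0.05878789 0.1       ]
[ 0.47770974 -0.09232528  0.1       ]
[ 0.4705885  -0.01285112  0.1       ]
[ 0.64092186 -0.00419169  0.08335823] [[0.2, 6.6], [0.1, -0.6], [-0.3, -0.6], [1.1, -1.2], [-0.5, 1.3]]
[[ 0.47151215 -0.01834618  0.1       ]]
(array([-2.4, 46.9, 22.5]), [np.float64(-0.1), np.float64(179.9)]) (array([ -2.1, 201.9,  22.6]), [np.float64(-0.1), np.float64(179.9)])
```

servo_tool:
  series:
    - [-2,30,22,0]
    - [-2,70,22.5,0]
    - [-2,110,22.5,0]
    - [-2,150,22.5,0]
    - [-2,185,22.5,0]
    - [-2,200,22.5,0]
    - [-2,200,22.5,0]
    - [-2,200,22.5,0]
  claw: 0.4

```text
time: 7.52
ee_pos: [0.4709, -0.0177, 0.0962]
tcp_rot: [-1.248, 1.149, -1.144]
force: [0.1, -0.4, 0.1]
finger_gap: 0.0339
```

```bash
python3 - <<'E'
from h import *
s=state();print(s["time"],s["ee_pos"],s["force"],s["joints"].round(2))
im=snapshot("wrist");cv2.imwrite("pics/w4.png",im[:,:,::-1])
print(delta((.4715,-.0183,.095),.0834))
E
```

```text
7.5167 [ 0.47094392 -0.01774616  0.09618553] [ 0.09568766 -0.4233894   0.07681841] [-0.2  -0.18  2.09  0.    1.23 -0.28]
(array([ 0.1,  2.9, -0.8]), [np.float64(0.1), np.float64(-179.9)])
```

View pics/w4.png

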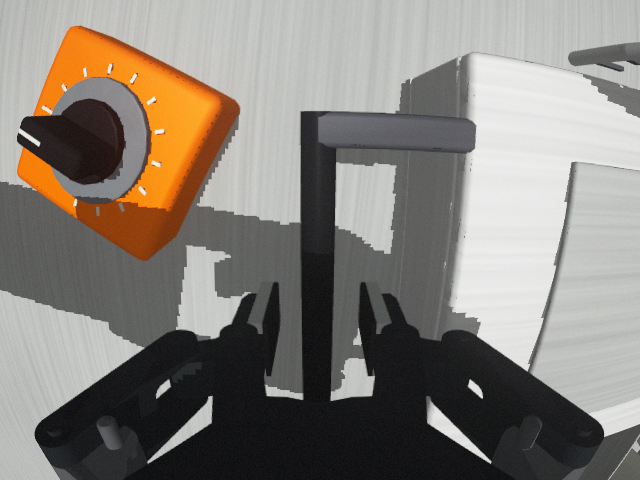

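servo_tool:
  series:
    - [0,1,0,0]
    - [0,1,0,0]
    - [0,1,0,0]
    - [0,1,0,0]
    - [0,1,0,0]
  claw: 0
  grip_force: 60

```text
time: 7.98
ee_pos: [0.4703, -0.0184, 0.0983]
tcp_rot: [-1.252, 1.15, -1.143]
force: [-12.1, -1.9, 7.0]
finger_gap: 0.0096
```

```bash
cat > ia.py <<'E'
from h import *
P["wrist"]=dict(np.load("w3.npz"))
h=.069
obs=[("scene",(315.5,212.5),(-.17,h,.1)),("scene",(295.5,249.5),(-.17,-h,.1)),("scene",(335,212.5),(-.12,.1,.106)),("scene",(307.5,262),(-.12,-.1,.106)),("scene",(389,290),(.12,-.1,.106)),
("side",(337,253),(-.17,h,.1)),("side",(357.5,220),(-.17,-h,.1)),("side",(310,254.2),(-.12,.1,.106)),("side",(339.25,210.75),(-.12,-.1,.106)),("side",(217.5,237.5),(.12,.1,.106)),
("wrist",(342.5,278),(-.17,-h,.1)),("wrist",(403.3,93.3),(-.12,.1,.106)),("wrist",(610.5,121),(.12,.1,.106)),("wrist",(586.2,292.4),(.12,-.1,.106))]
tips=[("scene",(363.75,185)),("side",(272.5,197))]
hin=[("scene",(413.75,234.5)),("side",(210.5,237.5))]
off={"scene":3,"side":5,"wrist":7}
def f(q,sel=None):
    o=lambda n:q[off[n]:off[n]+2]
    r=[(proj(n,place(q,[L]))[0]+o(n)-uv) for n,uv,L in obs]
    a=q[9]
    for n,uv in tips: r.append(proj(n,place(q,[(.12-.22*np.cos(a),.114,.1+.22*np.sin(a))]))[0]+o(n)-uv)
    for n,uv in hin: r.append(proj(n,place(q,[(.12,.114,.1)]))[0]+o(n)-uv)
    return np.concatenate(r+[q[3:9]/3])
r=least_squares(f,[.641,-.004,.084]+[0]*6+[.68],loss="soft_l1");print(r.x.round(3));print(f(r.x).reshape(-1,2).round(1).tolist())
E
python3 ia.py
python3 -c "
from h import *
print(state()['finger_gap'],state()['force'],state()['ee_pos'],R.from_rotvec(state()['tcp_rot']).as_matrix().round(3))"
```

```text
[ 0.642 -0.004  0.087  0.854  0.004  1.543  1.764 -0.909  0.905  0.7  ]
[[-0.0, 2.4], [0.2, -0.3], [-0.1, -1.1], [-0.2, 0.2], [2.0, 2.5], [-0.3, 0.4], [-1.5, 2.1], [0.1, 0.1], [1.4, -0.6], [-3.5, -4.5], [0.5, -1.3], [-0.5, 0.6], [0.6, -0.9], [-0.4, 1.6], [-1.2, -1.8], [0.6, -0.8], [-0.1, -0.1], [0.5, 0.8], [0.3, 0.0], [0.5, 0.6], [-0.3, 0.3]]
0.009634046165705073 [-12.13325312  -1.94988518   7.02785799] [ 0.47029305 -0.0184221   0.09828407] [[ 0.085 -0.005  0.996]
 [-0.996  0.     0.085]
 [-0.001 -1.    -0.005]]
```

servo_tool:
  series:
    - [0,-4,0,0]
    - [0,-9,0,0]
    - [0,-14.5,0.4,0]
    - [0,-22,0.8,0]
    - [0,-29,1.5,0]
    - [0,-36,2.2,0]
    - [0,-43.5,3.3,0]
    - [0,-50,4.3,0]
    - [0,-57.6,5.8,0]
    - [0,-57.6,5.8,0]

```text
time: 8.82
ee_pos: [0.4757, -0.018, 0.1573]
tcp_rot: [-1.254, 1.152, -1.142]
force: [-8.5, -2.1, -2.4]
finger_gap: 0.0099
```

```bash
python3 - <<'E'
from h import *
s=state();print(s["time"],s["ee_pos"],s["force"],s["finger_gap"])
im=snapshot("side");cv2.imwrite("pics/s5.png",im[:,:,::-1])
cv2.imwrite("pics/s5c.png",cv2.resize(im[150:290,190:370,::-1],None,fx=4,fy=4,interpolation=cv2.INTER_CUBIC))
E
```

```text
8.8167 [ 0.47567419 -0.01801037  0.15729288] [-8.53926292 -2.07531448 -2.37545263] 0.00990336118158285
```

View pics/s5c.png

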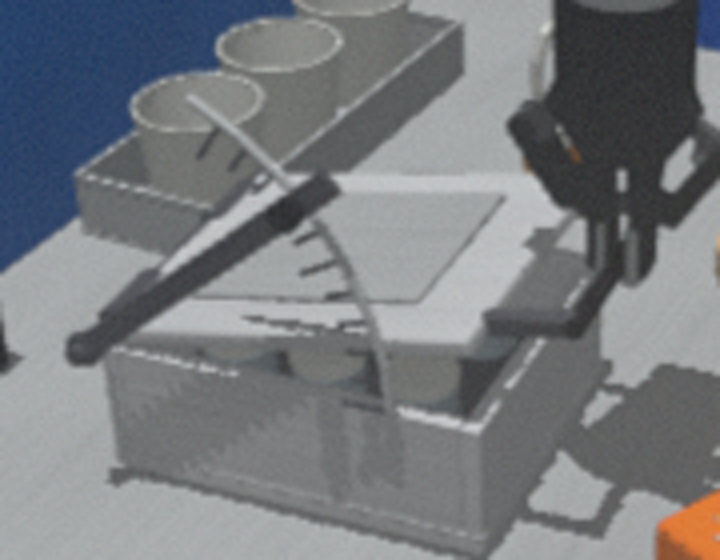

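servo_tool:
  series:
    - [0,-14,4.5,0]
    - [0,-28,8,0]
    - [0,-42,13,0]
    - [0,-55,18,0]
    - [0,-68.5,24,0]
    - [0,-81.4,30.5,0]
    - [0,-94,38,0]
    - [0,-106,45.5,0]
    - [0,-112,49.5,0]
    - [0,-112,49.5,0]

```text
time: 9.7
ee_pos: [0.5244, -0.0143, 0.2724]
tcp_rot: [-1.259, 1.155, -1.141]
force: [-18.7, -1.4, 7.0]
finger_gap: 0.0092
```

```bash
cat > look.py <<'E'
from h import *
import sys
k=sys.argv[1]
s=state();print(s["time"],s["ee_pos"],s["force"],s["finger_gap"])
im=snapshot("side");cv2.imwrite(f"pics/s{k}.png",im[:,:,::-1])
cv2.imwrite(f"pics/s{k}c.png",cv2.resize(im[130:270,190:370,::-1],None,fx=4,fy=4,interpolation=cv2.INTER_CUBIC))
im=snapshot("scene");cv2.imwrite(f"pics/sc{k}.png",im[:,:,::-1])
cv2.imwrite(f"pics/sc{k}c.png",cv2.resize(im[150:300,280:440,::-1],None,fx=4,fy=4,interpolation=cv2.INTER_CUBIC))
E
python3 look.py 6
```

```text
9.7 [ 0.52438047 -0.01425839  0.27236522] [-18.70324089  -1.40734092   6.95024412] 0.009208321026962351
```

View pics/s6c.png

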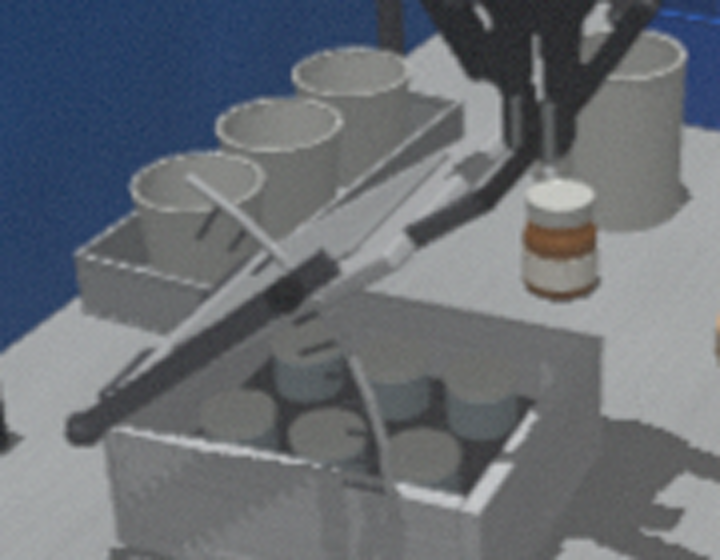

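View pics/sc6c.png

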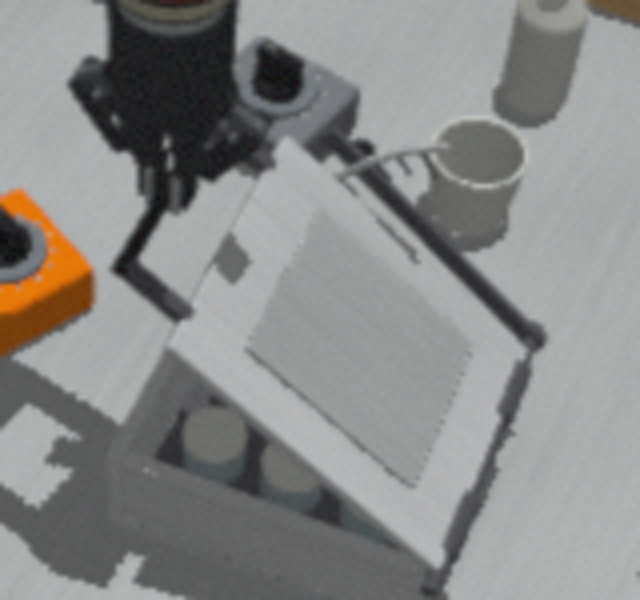

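```bash
cat > ov.py <<'E'
from h import *
import sys
q=[0.642,-0.004,0.087]; off={"scene":(.85,0),"side":(1.54,1.76)}
def P3(r,y,n,a): # radius along, normal offset
    return place(q,[(.12-r*np.cos(a)+n*np.sin(a)*0+ n*np.sin(a),y,.1+r*np.sin(a)+n*np.cos(a))])
def poly(n,y,r0,r1,t,a):
    return np.array([proj(n,P3(r,y,s,a))[0]+off[n] for r,s in[(r0,t),(r1,t),(r1,-t),(r0,-t)]])
def draw(k,a,th):
    for n,pre,(y0,y1,x0,x1) in[("side","s",(160,250,200,320)),("scene","sc",(150,290,300,430))]:
        im=cv2.imread(f"pics/{pre}{k}.png")[y0:y1,x0:x1]; F=6 if n=="side" else 4.2
        im=cv2.resize(im,None,fx=F,fy=F,interpolation=cv2.INTER_CUBIC)
        for pl,c in[(poly(n,.117,0,.22,.008,a),(0,0,255)),(poly(n,.1,0,.24,.006,th),(0,255,0))]:
            pp=(((pl-[x0,y0]+.5)*F-.5)*16).astype(int); cv2.polylines(im,[pp],True,c,1,cv2.LINE_AA,4)
        cv2.imwrite(f"pics/ov_{n}_{k}_{sys.argv[4]}.png",im)
if __name__=="__main__": draw(sys.argv[1],float(sys.argv[2]),float(sys.argv[3]))
E
python3 ov.py 6 .70 .644 a
```

```text
(no output)
```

View pics/ov_side_6_a.png

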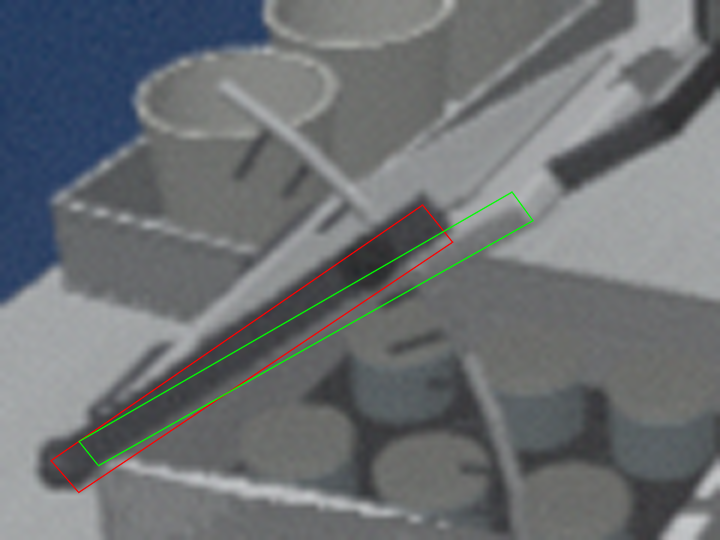

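View pics/ov_scene_6_a.png

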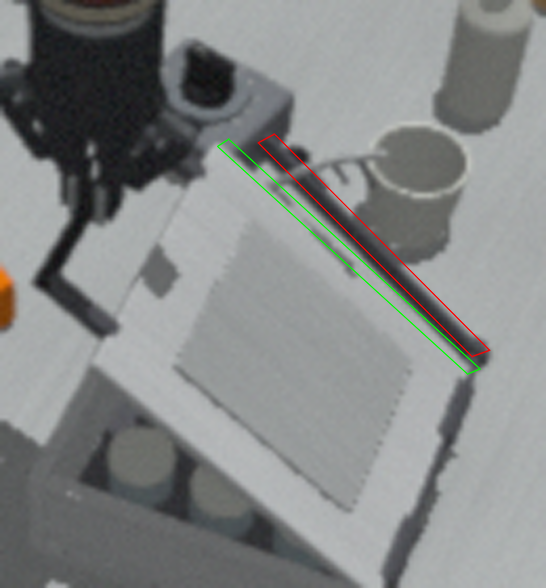

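```bash
cat > line.py <<'E'
from ov import *
def armline(k,n,a=.7):
    im=cv2.GaussianBlur(cv2.imread(f"pics/{'s' if n=='side' else 'sc'}{k}.png",0),(3,3),0).astype(np.float32)
    A=proj(n,P3(0,.114,0,a))[0]+off[n];B=proj(n,P3(.22,.114,0,a))[0]+off[n]
    d=(B-A)/np.linalg.norm(B-A);nn=np.array([-d[1],d[0]]);pts=[]
    for t in np.linspace(.15,.6,60):
        c=A+t*(B-A);o=np.arange(-7,7.01,.25);S=c+o[:,None]*nn
        v=cv2.remap(im,S[:,0].astype(np.float32),S[:,1].astype(np.float32),cv2.INTER_LINEAR).ravel()
        i=np.argmin(np.where(abs(o)<4,v,999)); lo=v[i]
        def cross(st):
            j=i
            while 0<j<len(o)-1:
                if v[j]>lo+30: return o[j]
                j+=st
            return np.nan
        a1,b1=cross(-1),cross(1)
        if np.isfinite(a1+b1) and b1-a1<8: pts.append((t,(a1+b1)/2,b1-a1))
    p=np.array(pts); 
    for _ in range(3):
        c=np.polyfit(p[:,0],p[:,1],1);e=p[:,1]-np.polyval(c,p[:,0]);p=p[abs(e)<max(2*e.std(),.05)]
    L=np.linalg.norm(B-A);ang=np.arctan2(d[1],d[0])+np.arctan(c[0]/L)
    # solve a by slope
    def sl(x):
        u=proj(n,P3(.033,.114,0,x))[0];w=proj(n,P3(.132,.114,0,x))[0];return np.arctan2(*(w-u)[::-1])
    xs=np.linspace(.4,1,601);ss=np.array([np.angle(np.exp(1j*(sl(x)-ang))) for x in xs])
    return xs[np.argmin(abs(ss))],len(p),c,p[:,2].mean(),e.std()
if __name__=="__main__":
  for k,n in[("0","scene"),("0","side"),("3","side"),("5","side"),("6","side"),("6","scene")]:
    try: print(k,n,armline(k,n))
    except Exception as ex: print(k,n,ex)
E
cp pics/scene0.png pics/sc0.png; cp pics/side0.png pics/s0.png; python3 line.py
```

```text
0 scene (np.float64(0.7330000000000001), 55, array([ 1.93711653, -1.20868304]), np.float64(3.959090909090909), np.float64(0.11736764808074242))
0 side (np.float64(0.687), 30, array([ 1.46205661, -2.07804042]), np.float64(6.258333333333334), np.float64(0.038279047825280174))
3 side (np.float64(0.686), 29, array([ 1.51310098, -2.10302188]), np.float64(6.293103448275862), np.float64(0.04295469325894395))
5 side (np.float64(0.692), 31, array([ 0.89814475, -1.71786413]), np.float64(6.42741935483871), np.float64(0.06356838064497486))
6 side (np.float64(0.7070000000000001), 9, array([-0.77900398, -0.4118652 ]), np.float64(7.75), np.float64(0.016063669553436768))
6 scene (np.float64(0.7330000000000001), 57, array([ 1.97136625, -1.21986579]), np.float64(3.9517543859649122), np.float64(0.11976401075232633))
```

servo_tool:
  series:
    - [0,-4,2.5,0]
    - [0,-8,5,0]
    - [0,-12,7.5,0]
    - [0,-12.5,8.5,0]
    - [0,-12.5,8.5,0]

```text
time: 10.22
ee_pos: [0.5324, -0.0136, 0.2835]
tcp_rot: [-1.261, 1.157, -1.14]
force: [-0.6, -2.2, -7.2]
finger_gap: 0.0095
```

```bash
python3 look.py 7; python3 ov.py 7 .7 .7 a; python3 - <<'E'
import cv2
for n,b in(("s7",(150,250,200,340)),("sc7",(160,270,330,430))):
    a=cv2.imread(f"pics/{n}.png")[b[0]:b[1],b[2]:b[3]];f=5.5;cv2.imwrite(f"pics/{n}z.png",cv2.resize(a,None,fx=f,fy=f,interpolation=cv2.INTER_LANCZOS4))
E
```

```text
10.2167 [ 0.53236276 -0.01362805  0.283467  ] [-0.60254663 -2.22484352 -7.20980648] 0.009525774837156976
```

View pics/s7z.png

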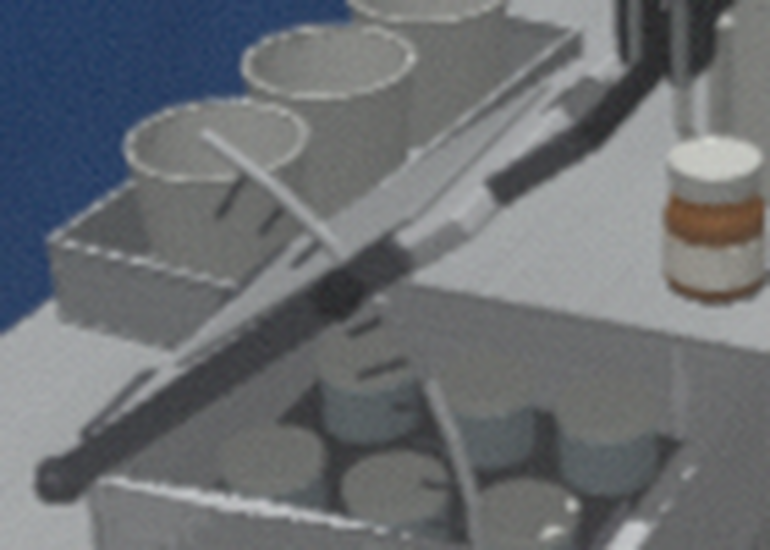

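View pics/sc7z.png

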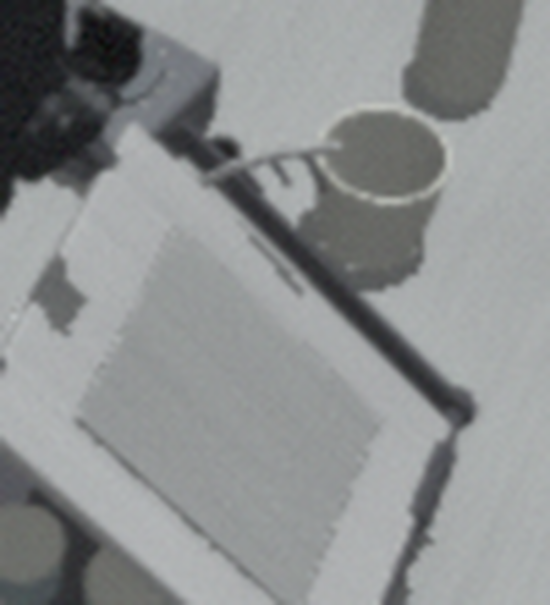

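View pics/ov_side_7_a.png

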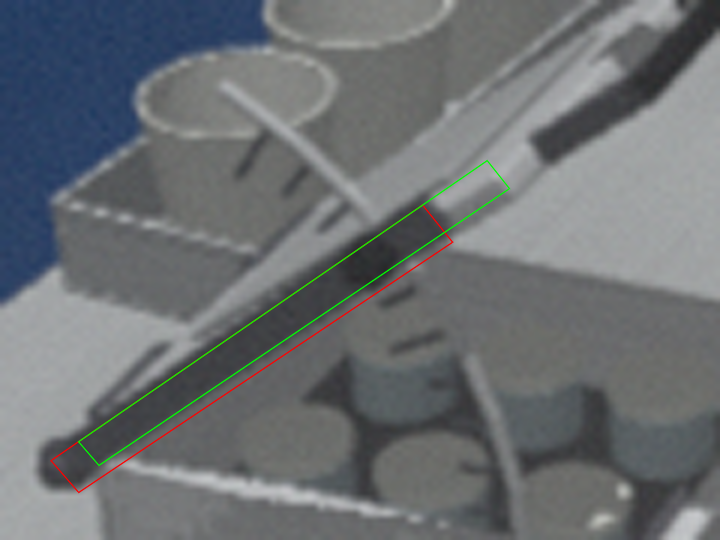

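```bash
python3 - <<'E'
import cv2
a=cv2.imread("pics/s7.png")[165:220,245:325];cv2.imwrite("pics/s7y.png",cv2.resize(a,None,fx=10,fy=10,interpolation=cv2.INTER_CUBIC))
E
```

```text
(no output)
```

View pics/s7y.png

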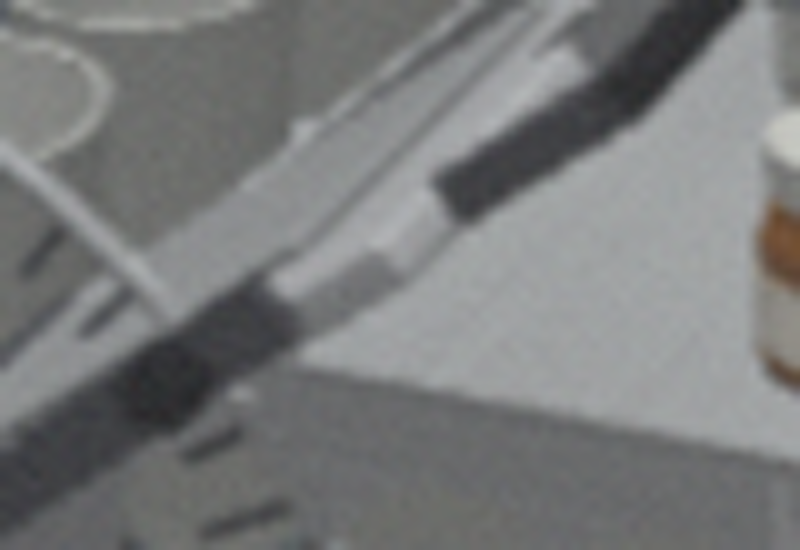

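```bash
python3 - <<'E'
from ov import *
for a in(.66,.68,.70,.72):
  A=poly("side",.117,0,.22,.008,a)[1:3]-off["side"]
  for th in(a-.03,a-.015,a,a+.015):
    L=poly("side",.1,0,.24,.006,th)[1:3]-off["side"]
    print(a,round(th-a,3),(L.mean(0)-A.mean(0)).round(1), "meas (10.8,-3.7)", "arm",A.round(1).tolist(),"lid",L.round(1).tolist())
E
```

```text
0.66 -0.03 [12.4 -5. ] meas (10.8,-3.7) arm [[271.2, 195.3], [276.0, 201.6]] lid [[284.3, 191.1], [287.7, 195.9]]
0.66 -0.015 [11.4 -6.4] meas (10.8,-3.7) arm [[271.2, 195.3], [276.0, 201.6]] lid [[283.2, 189.7], [286.7, 194.4]]
0.66 0.0 [10.3 -7.8] meas (10.8,-3.7) arm [[271.2, 195.3], [276.0, 201.6]] lid [[282.2, 188.2], [285.7, 193.0]]
0.66 0.015 [ 9.3 -9.3] meas (10.8,-3.7) arm [[271.2, 195.3], [276.0, 201.6]] lid [[281.1, 186.8], [284.7, 191.6]]
0.68 -0.03 [12.4 -5.2] meas (10.8,-3.7) arm [[269.8, 193.6], [274.7, 199.9]] lid [[282.9, 189.2], [286.4, 193.9]]
0.68 -0.015 [11.3 -6.6] meas (10.8,-3.7) arm [[269.8, 193.6], [274.7, 199.9]] lid [[281.8, 187.8], [285.4, 192.5]]
0.68 0.0 [10.2 -8. ] meas (10.8,-3.7) arm [[269.8, 193.6], [274.7, 199.9]] lid [[280.7, 186.4], [284.3, 191.1]]
0.68 0.015 [ 9.1 -9.4] meas (10.8,-3.7) arm [[269.8, 193.6], [274.7, 199.9]] lid [[279.6, 185.0], [283.2, 189.7]]
0.7 -0.03 [12.3 -5.3] meas (10.8,-3.7) arm [[268.4, 191.9], [273.4, 198.1]] lid [[281.4, 187.3], [285.0, 192.0]]
0.7 -0.015 [11.2 -6.8] meas (10.8,-3.7) arm [[268.4, 191.9], [273.4, 198.1]] lid [[280.3, 185.9], [284.0, 190.6]]
0.7 0.0 [10.1 -8.2] meas (10.8,-3.7) arm [[268.4, 191.9], [273.4, 198.1]] lid [[279.2, 184.5], [282.9, 189.2]]
0.7 0.015 [ 9.  -9.6] meas (10.8,-3.7) arm [[268.4, 191.9], [273.4, 198.1]] lid [[278.0, 183.1], [281.8, 187.8]]
0.72 -0.03 [12.3 -5.5] meas (10.8,-3.7) arm [[267.0, 190.3], [272.1, 196.4]] lid [[279.9, 185.4], [283.6, 190.1]]
0.72 -0.015 [11.1 -6.9] meas (10.8,-3.7) arm [[267.0, 190.3], [272.1, 196.4]] lid [[278.8, 184.1], [282.5, 188.7]]
0.72 0.0 [10.  -8.3] meas (10.8,-3.7) arm [[267.0, 190.3], [272.1, 196.4]] lid [[277.6, 182.7], [281.4, 187.3]]
0.72 0.015 [ 8.9 -9.7] meas (10.8,-3.7) arm [[267.0, 190.3], [272.1, 196.4]] lid [[276.4, 181.3], [280.3, 185.9]]
```

```bash
python3 - <<'E'
from ov import *
import cv2
for a in(.68,.71):
  for th in(a-.04,a-.02,a,a+.02):
    f=lambda r,y,n,t:proj("scene",P3(r,y,n,t))[0]
    print(a,round(th-a,3),"lid TL front",f(.24,.1,.006,th).round(1),"lid hinge",f(0,.1,.006,th).round(1),"arm tip top",f(.22,.117,.008,a).round(1),f(.22,.111,.008,a).round(1),"arm0",f(0,.114,.008,a).round(1))
a=cv2.imread("pics/sc7.png")[172:242,345:425];cv2.imwrite("pics/sc7y.png",cv2.resize(a,None,fx=8.5,fy=8.5,interpolation=cv2.INTER_CUBIC))
s=state();p=camera_params("wrist");im=snapshot("wrist");cv2.imwrite("pics/w7.png",im[:,:,::-1]);np.savez("w7.npz",**p)
E
```

```text
0.68 -0.04 lid TL front [352.9 182.8] lid hinge [413.  237.3] arm tip top [362.9 182. ] [362.2 183.4] arm0 [414.9 233.6]
0.68 -0.02 lid TL front [354.  182.1] lid hinge [413.  237.4] arm tip top [362.9 182. ] [362.2 183.4] arm0 [414.9 233.6]
0.68 0.0 lid TL front [355.2 181.5] lid hinge [413.  237.4] arm tip top [362.9 182. ] [362.2 183.4] arm0 [414.9 233.6]
0.68 0.02 lid TL front [356.4 180.9] lid hinge [413.  237.4] arm tip top [362.9 182. ] [362.2 183.4] arm0 [414.9 233.6]
0.71 -0.04 lid TL front [354.6 181.8] lid hinge [413.  237.4] arm tip top [364.6 181.2] [363.8 182.6] arm0 [415.  233.7]
0.71 -0.02 lid TL front [355.8 181.2] lid hinge [413.  237.4] arm tip top [364.6 181.2] [363.8 182.6] arm0 [415.  233.7]
0.71 0.0 lid TL front [357.  180.5] lid hinge [413.1 237.4] arm tip top [364.6 181.2] [363.8 182.6] arm0 [415.  233.7]
0.71 0.02 lid TL front [358.2 180. ] lid hinge [413.1 237.5] arm tip top [364.6 181.2] [363.8 182.6] arm0 [415.  233.7]
```

View pics/sc7y.png

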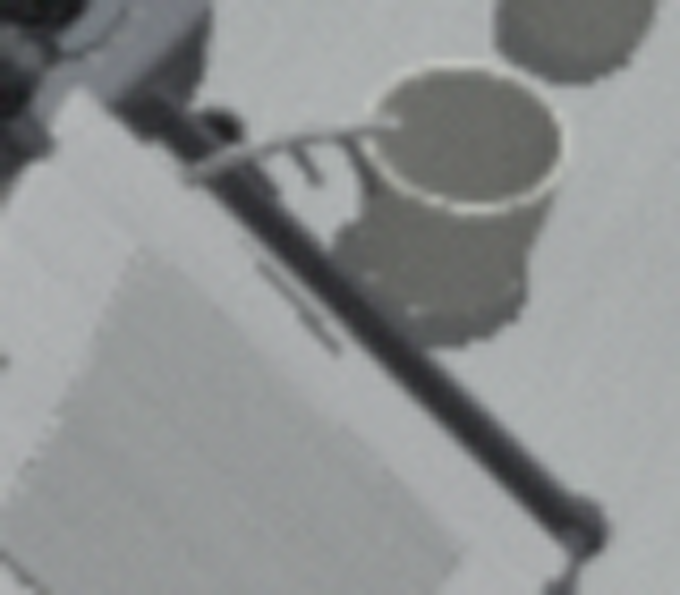

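View pics/w7.png

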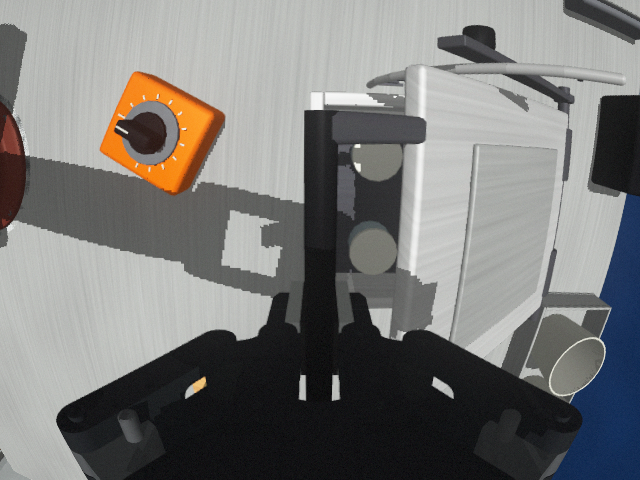

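servo_tool:
  series:
    - [0,-3,2.5,0]
    - [0,-6,5,0]
    - [0,-7,5.6,0]
    - [0,-7,5.6,0]
    - [0,-7,5.6,0]
    - [0,-7,5.6,0]

```text
time: 10.87
ee_pos: [0.5379, -0.0132, 0.2906]
tcp_rot: [-1.26, 1.157, -1.14]
force: [-2.8, -1.1, -4.3]
finger_gap: 0.0097
```

```bash
python3 look.py 8; python3 - <<'E'
import cv2
a=cv2.imread("pics/s8.png")[165:220,245:325];cv2.imwrite("pics/s8y.png",cv2.resize(a,None,fx=10,fy=10,interpolation=cv2.INTER_CUBIC))
a=cv2.imread("pics/sc8.png")[172:242,345:425];cv2.imwrite("pics/sc8y.png",cv2.resize(a,None,fx=8.5,fy=8.5,interpolation=cv2.INTER_CUBIC))
E
```

```text
10.8667 [ 0.5379056  -0.01317325  0.29063291] [-2.75578437 -1.07512823 -4.2607562 ] 0.009720451442117015
```

View pics/s8y.png

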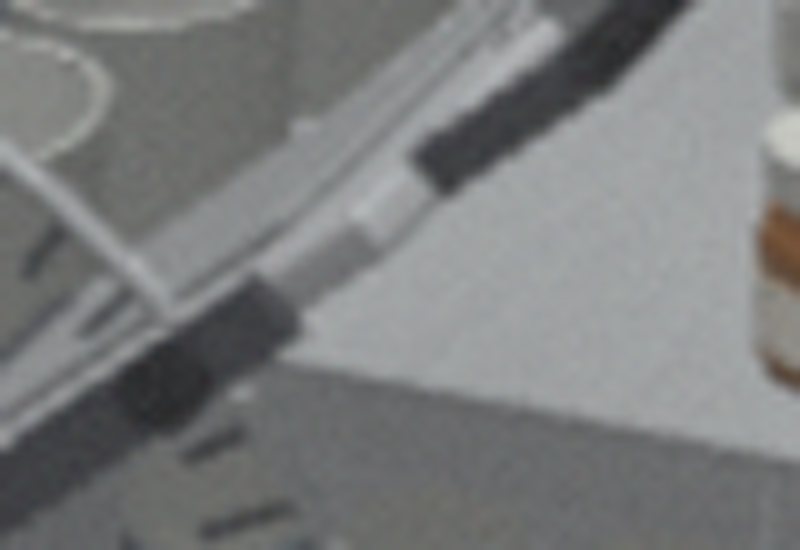

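View pics/sc8y.png

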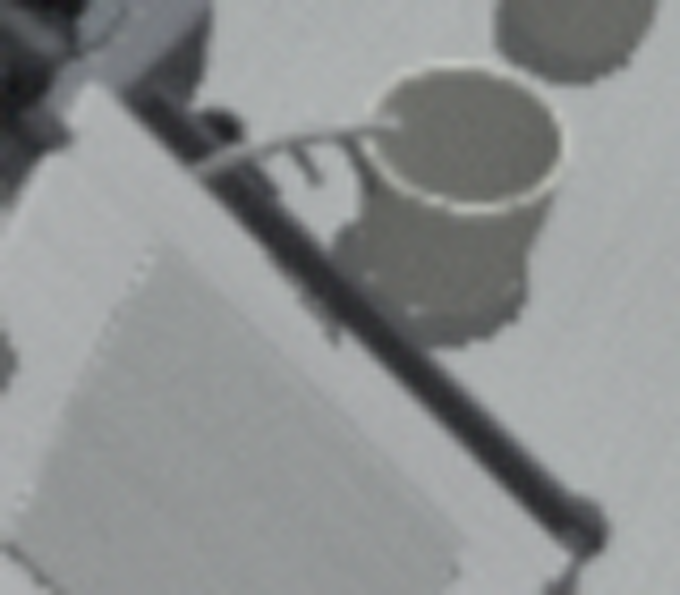

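```bash
cat > gap.py <<'E'
from ov import *
a=.70
def model(n,r,th):
    f=lambda r,y,k,t:proj(n,P3(r,y,k,t))[0]
    A=f(r,.117,.008,a);A2=f(r+.02,.117,.008,a);d=(A2-A)/np.linalg.norm(A2-A);nn=np.array([-d[1],d[0]])
    L=f(r,.1,.006,th);L2=f(r+.02,.1,.006,th)
    # intersect perpendicular from A with lid edge line
    s=np.linalg.solve(np.c_[nn,-(L2-L)],L-A); return A,nn,s[0]
for k in("7","8"):
  im=cv2.imread(f"pics/sc{k}.png",0).astype(np.float32)
  for r in(.03,.045,.06,.075,.09,.105,.12,.135,.15):
    A,nn,_=model("scene",r,a); A=A+off["scene"]
    o=np.arange(-6,12,.1);S=(A+o[:,None]*nn).astype(np.float32)
    sg=np.sign(model("scene",r,a)[2]); S=(A+sg*o[:,None]*nn).astype(np.float32)
    v=cv2.remap(im,S[:,0].copy(),S[:,1].copy(),cv2.INTER_CUBIC).ravel()
    i=np.argmin(np.where((o>-1)&(o<7),v,999))
    hi1=v[(o>-3.5)&(o<o[i])].max();hi2=v[(o>o[i])&(o<o[i]+5)].max()
    j1=i
    while j1>0 and v[j1]<(v[i]+hi1)/2:j1-=1
    j2=i
    while j2<len(o)-1 and v[j2]<(v[i]+hi2)/2:j2+=1
    print(k,r,"meas",round(o[j1],1),round(o[j2],1),"width",round(o[j2]-o[j1],2),"model",[round(abs(model("scene",r,t)[2]),2) for t in(.66,.68,.70,.72)])
E
python3 gap.py
```

```text
7 0.03 meas 1.1 5.8 width 4.7 model [np.float64(5.11), np.float64(4.94), np.float64(4.76), np.float64(4.58)]
7 0.045 meas 1.2 5.8 width 4.6 model [np.float64(5.28), np.float64(5.03), np.float64(4.78), np.float64(4.52)]
7 0.06 meas 1.1 5.9 width 4.8 model [np.float64(5.45), np.float64(5.13), np.float64(4.8), np.float64(4.46)]
7 0.075 meas 1.2 5.9 width 4.7 model [np.float64(5.62), np.float64(5.22), np.float64(4.82), np.float64(4.4)]
7 0.09 meas 1.6 5.9 width 4.3 model [np.float64(5.79), np.float64(5.32), np.float64(4.83), np.float64(4.34)]
7 0.105 meas 0.7 5.9 width 5.2 model [np.float64(5.97), np.float64(5.41), np.float64(4.85), np.float64(4.28)]
7 0.12 meas 1.6 5.7 width 4.1 model [np.float64(6.14), np.float64(5.51), np.float64(4.87), np.float64(4.22)]
7 0.135 meas 1.8 5.7 width 3.9 model [np.float64(6.32), np.float64(5.61), np.float64(4.89), np.float64(4.16)]
7 0.15 meas 1.0 5.8 width 4.8 model [np.float64(6.5), np.float64(5.71), np.float64(4.91), np.float64(4.1)]
8 0.03 meas 1.1 5.8 width 4.7 model [np.float64(5.11), np.float64(4.94), np.float64(4.76), np.float64(4.58)]
8 0.045 me
[... 161 characters left out ...]
at64(5.13), np.float64(4.8), np.float64(4.46)]
8 0.075 meas 1.3 5.8 width 4.5 model [np.float64(5.62), np.float64(5.22), np.float64(4.82), np.float64(4.4)]
8 0.09 meas 1.5 5.8 width 4.3 model [np.float64(5.79), np.float64(5.32), np.float64(4.83), np.float64(4.34)]
8 0.105 meas 0.5 5.8 width 5.3 model [np.float64(5.97), np.float64(5.41), np.float64(4.85), np.float64(4.28)]
8 0.12 meas 1.6 7.5 width 5.9 model [np.float64(6.14), np.float64(5.51), np.float64(4.87), np.float64(4.22)]
8 0.135 meas 1.7 6.8 width 5.1 model [np.float64(6.32), np.float64(5.61), np.float64(4.89), np.float64(4.16)]
8 0.15 meas 1.0 6.5 width 5.5 model [np.float64(6.5), np.float64(5.71), np.float64(4.91), np.float64(4.1)]
```

servo_tool:
  series:
    - [0,-0.6,0.5,0]
    - [0,-1.1,0.9,0]
    - [0,-1.1,0.9,0]
    - [0,-1.1,0.9,0]
    - [0,-1.1,0.9,0]
    - [0,-1.1,0.9,0]

```text
time: 11.47
ee_pos: [0.5386, -0.0131, 0.2915]
tcp_rot: [-1.261, 1.157, -1.14]
force: [-3.1, -1.1, -4.5]
finger_gap: 0.0094
```

```bash
python3 look.py 9; python3 - <<'E'
import cv2
a=cv2.imread("pics/s9.png")[165:220,245:325];cv2.imwrite("pics/s9y.png",cv2.resize(a,None,fx=10,fy=10,interpolation=cv2.INTER_CUBIC))
E
```

```text
11.4667 [ 0.53862662 -0.01309476  0.29146709] [-3.13134692 -1.11256665 -4.51227074] 0.009428428264409353
```

View pics/s9y.png

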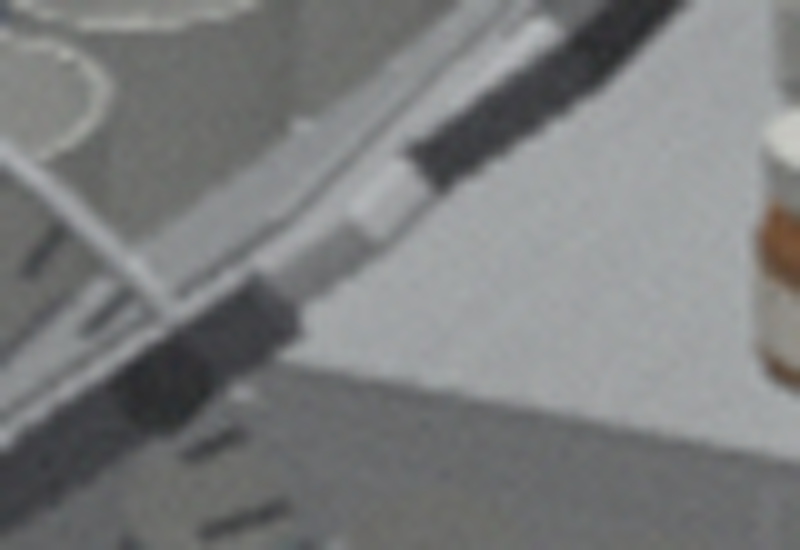

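View pics/s9.png

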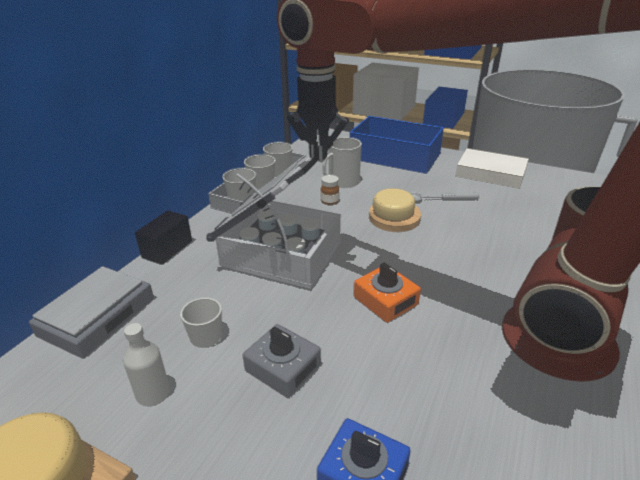

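View pics/sc9.png

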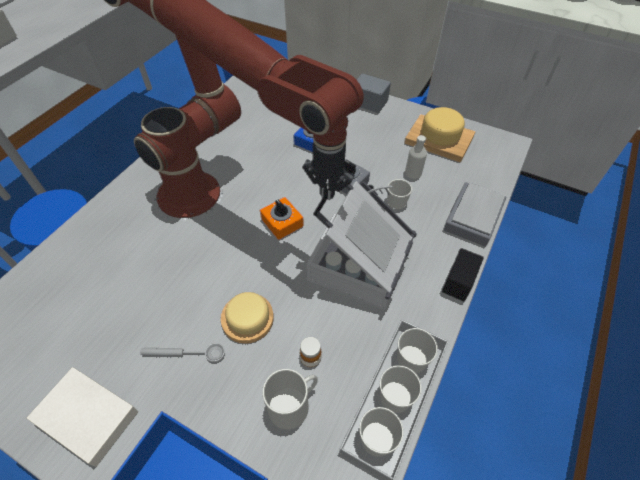

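```bash
python3 - <<'E'
from station import *
s=state();print(abs(s["joint_vel"]).max(),s["force"],s["time"]);print(close_job())
E
```

```text
0.001398880939293348 [-1.95401493 -1.93947037 -5.09449816] 11.5667
the job is handed in; nothing more can be done
None
```

I turned the grey thermostat's knob about 77° anticlockwise to its off stop, then gripped the warmer's bar handle and raised the lid until it matched the index arm. I handed the job in at 11.6 s, still holding the lid there with 60 N set.

**Knob:** The wrist torque rose to 1.4 N m at the stop. The wrist picture afterwards shows the white line on the long tick: the bar grip measured 170–171° and the off direction is about 169.5°.

**Lid:** The side camera puts the lid about 0.002 rad below the arm. That reading is good to about 0.01 rad, because half a pixel matters at that distance. The arm was still, with about 6 N at the wrist.

**Checks that disagreed:**
- **Lid angle:** The gripper's horizontal travel gives about 0.70 rad, but its rise gives about 0.73. I think the bar slipped a few millimetres along the pads, so I trusted the pictures.
- **Index arm angle:** The arm's slope alone reads 0.69 rad in the side camera and 0.73 in the scene camera; the combined fit gives 0.70. I aligned the lid to the arm directly in the side picture.
- **Scene camera:** Before the last 0.005 rad nudge it suggested the lid could be up to 0.015 rad low. Its lid edge was too faint to settle that.

The bystanders, the look-alikes and the index arm look unmoved in the last pictures.

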